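# Tuck the LED bar under the driver-box lid and hold it flat

## Robot

A 7-joint arm with a two-finger parallel gripper is mounted at the origin on the work surface. World frame = base frame: x ahead of the robot, y to its left, z up, the work surface at z = 0. Lengths are in mm, angles in rad, forces in N, time in s.
With the tool pointing down it reaches from about 350 to 900 mm from the base axis. Payload 8.1 kg.
Tool frame: the origin (TCP) lies on the centre line of the jaws, within the pads' length; the fingertips stand arm.tip_extent ahead of it and the grasp point (between the pads) lies 11 mm behind it (arm.tip_extent is the distance from the TCP to the fingertips, in mm); z points along the fingers, y is the line along which they close (so a half turn about z gives the same grasp; the last joint's range is limited). The gripper opens to 92 mm and grips with 3 to 60 N. Pads are 19 mm wide; open, the fingers measure 130 mm over their backs; the gripper's body (75 mm by 190 mm) begins 47 mm behind the grasp point.
Start: joints at [-1.386, 0.434, 0.025, 1.573, -0.012, 1.134, -0.075], TCP at [177.429, 599.3, 234.742] pointing down, gripper open.
Joint ranges: [-2.62, 2.62], [-0.44, 2.09], [-1.27, 1.32], [0.08, 2.57], [-1.32, 4.46], [0.12, 2], [-2.74, 2.74]. Speed limits (rad/s): [2.22, 2.22, 3.01, 3.01, 3.14, 3.14, 3.14].

## Interface

Orientations are given as a rotation vector (axis times angle).
In Python, from rig import telemetry, capture, arm gives the robot as it stands.
- The arm moves only by the tool move_arm, never from a script. Its argument "targets" is a list that holds one entry, the list of rows, each a list of 5 numbers: the finger opening in mm, from 0 to 91.8, then the shift along the world's x, y, z scaled (see below), then the turn about the world's z scaled (see below). In form: [[[fingers, x, y, z, twist], ...]]. A call has 1 to 12 rows; each row shifts and turns the commanded pose from where the row before left it; what a row does not reach is not made up. The controller multiplies each number of a shift by 0.025 m and each number of a turn by 0.08 rad. A row lasts 1/12 s, in which the tool goes at most 41.7 mm and 7.16 degrees, less where a joint would pass 70% of its speed; a pose out of reach is approached as far as the arm can. A call with a number of a shift or a turn outside -1 to 1 is refused whole. A call with a gripper value outside its range is refused whole. The fingers move at their own pace and stop on an object; "grip_force" is the grip in N (left out, the last holds). Time passes only in rows, so rows that do not move let the fingers close. It gives the time, the measured TCP pose, the force, the opening and the grip force at its end, in the units of the state.
- telemetry.observe(): the state, without advancing time (a new reading comes with each control period).
- capture(name): name is "scene" or "top" or "wrist"; returns a dict with "color" (420x560x3 uint8, red, green, blue), "intrinsics" (3x3 intrinsics, pixels), "extrinsics" (4x4, takes a point from world to camera coordinates). Camera axes: x right, y up, looking along -z (the intrinsics and any distortion apply to the point x, -y, -z); pixel columns grow to the right and rows downward; lengths in mm; the calibration is good to about 2 mm. A picture is of the moment at which its call begins. There is no depth.
- arm.job_done(): hands the job in; it is judged then, once.
The state is a dict: "t": time; "joint_pos": joint angles; "qvel": joint speeds; "effort": joint torques, N m; "position": TCP position; "tcp_rot": TCP orientation; "wrist_force": force on the tool from outside, world axes, zero at the start; "torque": the same for the moment, N m; "width": opening from 0.0 (shut) to 1.0 (fully open); "gripper_force": force on a finger pad.
Only numpy, scipy, OpenCV 4.12 (cv2) and the standard library are available. Lean on these libraries where they do the work, as an engineer would, in place of code of your own. Each camera call takes 0.05 s, during which the arm holds its last target. There are 200 camera calls.

## Task

Fit the short LED bar into the round ceiling-lamp pan: keep it the right way round, tuck its plain end under the lapped edge of the driver-box lid without lifting the lid and push it fully home against the box, lying straight along the rail. Then press the bar down flat on the rail against the sprung earth contact and finish while holding it there, as if a colleague were about to drive the screws. Leave the long bar and everything else on the bench alone.

Things in the scene. Friction and masses are not known exactly. Their poses are not given: they have to be found in the camera images.
- pan: white round lamp pan, 330 mm across, rim top 52 mm and inner floor 14 mm above the bench, fixed on a low steel plate. Origin on the bench at its centre, z up; x runs along the aluminium rail towards the steel driver box (roughly away from the robot, yaw within 0.45 rad). The driver box, 80 mm wide, stands from x = 70 to 140 mm, its top 41.5 mm above the bench.
- stop (a point): middle of the driver box's front wall at the height of the rail's top (pan x = 70 mm, z = 32 mm); axes as the pan. The lower edge of the bar's plain end arrives here. Thin steel side tabs, as high as the box, stand with inner faces at y = +-23 mm from x = -22 mm to the wall, and flare outwards in front to about 30 mm either side at x = -34 mm.
- rail_mid (a point): point on the rail's top (pan x = -15 mm, z = 32 mm) over which the short bar's middle lies when home; axes as the pan. The rail is a straight ridge 24 mm wide and 18 mm high along pan x, from pan x = -120 to +70 mm, so the 40 mm bar overhangs it 8 mm each side, with free space for fingers beside it down to the pan's floor.
- lid_lip (a point): middle of the lower free edge of the driver-box lid, a flat steel sheet 92 mm wide and 3 mm thick at the lip. With the lid down it lies 25 mm in front of the driver box's front wall (pan x = 45 mm) and 10 mm above the rail's top: the space under the lip is 10 mm high and 25 mm deep.
- lid (a joint): angle of the lid about its hinge at the far edge of the driver box, 97 mm behind the lip: 0 = down, as at the start, grows as the lip is lifted (0.05 rad = 5 mm at the lip). It is held down by its weight alone (100 g).
- contact (a joint): travel of the sprung earth contact, a round copper nub in the rail at pan x = -80 mm: 0 = up, standing 5 mm above the rail's top; 0.005 m = pressed level with the rail's top, for which it takes about 4.2 N (1.2 N to start). It lifts the tail of a bar that is not pressed.
- bar: the short LED bar: flat stiff white aluminium strip 170 x 40 x 4 mm, about 80 g, one row of 8 LEDs (their 1 mm caps are no obstacle). Origin at the centre of its underside, x along its length towards the plain end, z up. At the tail end (-x) a white connector block, 16 x 24 mm, rises 8 mm above the top face from x = -84 to -68 mm.
- bar_nose (a point): middle of the lower edge of the short bar's plain end (bar x = 85 mm).
- bar_tail (a point): middle of the lower edge of the short bar's connector end (bar x = -85 mm).
- long_bar: the other LED bar, same make but 230 mm long with 11 LEDs, too long for this pan: a bystander. Origin and axes as for the short bar.
- rest: wooden stock rest on the bench, fixed: base 150 x 210 x 6 mm with two cross ribs along its y at x = -45 and +45 mm, 12 mm thick, tops 26 mm above the bench. The two bars lie across the ribs 100 mm apart, either one on either side. Origin at the centre of its underside.
- screw_bin: red open screw bin 110 x 150 x 55 mm, bystander; origin at the centre of its underside.
- power_driver: black electric screwdriver lying on the bench, 210 mm long, bystander; origin on the bench under its middle.
- tape_roll: roll of brown tape, 96 mm across, 24 mm tall, lying flat, bystander.
- led_driver: white plastic LED driver block 95 x 36 x 24 mm, bystander.
- diffuser: white lamp diffuser dome, 190 mm across, 34 mm tall, bystander.
- pen_cup: cardboard cup with pens, 76 mm across, 100 mm tall, bystander.
There are look-alikes about, which are no part of the job. Leave any turquoise look-alike of the bar alone.

How it is judged (in metres and radians):
On the way:
1. the short bar's plain end is under the lid's lapped edge, at least 10 mm in, with the lid down (x of bar_nose in the frame of stop above -0.015 m and y of bar_nose in the frame of stop between -0.02 and 0.02 m and z of bar_nose in the frame of stop between -0.003 and 0.007 m and angle between the x axis of bar and the x axis of pan, either way round below 0.2 rad and value of joint lid below 0.03 rad), for 0.2 s.
At the end, for the whole second after the job is handed in: Fingers bear on the short bar (over 2 N); its plain end is under the lid, within 5 mm of the driver box and 6 mm of the middle, its tail within 10 mm of the rail's line, both ends within 2 mm of the rail's top, the contact pressed in over 3.5 mm, the lid down (under 3 mm at its lip) (x of bar_nose in the frame of stop above -0.005 m and y of bar_nose in the frame of stop between -0.006 and 0.006 m and y of bar_tail in the frame of stop between -0.01 and 0.01 m and z of each of bar_nose, bar_tail in the frame of stop below 0.002 m and value of joint contact above 0.0035 m and value of joint lid below 0.03 rad and contact force between bar and the fingers above 2 N); the arm keeps its last pose, push and grip.
It fails at once if the lid is lifted (more than 5 mm at its lip) (value of joint lid above 0.052 rad).
It fails at once if the long bar or another thing on the bench is moved by more than 25 mm (distance of any of long_bar, screw_bin, power_driver, tape_roll, led_driver, diffuser, pen_cup from where it was at the start of the episode above 0.025 m).
It also fails if it takes over 48 s, if anything falls off the work surface, if the arm or the gripper's body presses on something with over 40 N, if the wrist force passes 120 N, or if a joint passes its speed limit or range.

## Working session

There is one attempt and no reset: what is moved stays moved. The work goes in short steps, Python scripts to look and compute and a tool call to move; the robot and the scene stay as the last step left them, time stands still between calls to the robot, and variables do not carry over. Pictures are saved under pics/ and viewed, at most 10 in all, crops included, and the job is handed in when it is done.

Besides the shell and the picture viewer there is one more tool, called after "Call:" as name(argument=value, ...) on one line, values as JSON. move_arm: Moves the arm, as the interface text tells. Its arguments: {"type":"object","properties":{"targets":{"type":"array","items":{"type":"array","items":{"type":"array","items":{"type":"number"}}}},"grip_force":{"type":"number"}},"required":["targets"]}

```bash
ls; mkdir -p pics
python3 - <<'E'
from rig import telemetry, capture, arm
import cv2,numpy as np
print(telemetry.observe(), arm.tip_extent)
for n in("scene","top"):
    c=capture(n); cv2.imwrite(f"pics/{n}0.png",c["color"][:,:,::-1]); print(n,c["intrinsics"],c["extrinsics"],[k for k in c])
E
```

```text
pics
{'t': 0.0, 'joint_pos': array([-1.38557957,  0.43522325,  0.02497716,  1.5741122 , -0.01154663,
        1.13396517, -0.0750962 ]), 'qvel': array([-1.07828101e-03,  5.40260106e-04,  7.54704175e-04, -7.76994403e-04,
       -3.37755669e-04,  8.09775905e-06, -1.10984605e-03]), 'effort': array([-6.82070113e-04, -6.67871475e+01,  9.84861664e-01, -3.14440727e+01,
       -6.03369623e-02,  4.36184846e-02,  1.79724375e-04]), 'position': array([177.34458348, 598.79482706, 233.93900287]), 'tcp_rot': array([-4.50611448e-01, -3.10907433e+00,  2.45699986e-03]), 'wrist_force': array([-0.3676748 , -0.59740367,  0.23425783]), 'torque': array([0.02416593, 0.06503148, 0.02784191]), 'gripper_force': 0.0, 'width': 1.0004660436366337} 8.0
scene [[390.6799345    0.         283.20559267]
 [  0.         390.6799345  207.43579265]
 [  0.           0.           1.        ]] [[-3.32277168e-01  9.43039331e-01  1.63921866e-02  8.62466475e+01]
 [-7.95366195e-01 -2.89501452e-01  5.32523732e-01  4.05878809e+02]
 [ 5.06936386e-01  1.63907687e-01  8.46256327e-01 -1.60561222e+03]
 [ 0.00000000e+00  0.00000000e+00  0.00000000e+00  1.00000000e+00]] ['color', 'intrinsics', 'extrinsics']
top [[497.04414736   0.         282.97627789]
 [  0.         497.04414736 207.58297674]
 [  0.           0.           1.        ]] [[-1.74618301e-02 -9.99838819e-01  4.17368736e-03  8.38002880e+01]
 [ 9.99157977e-01 -1.72946313e-02  3.72052699e-02 -4.85881587e+02]
 [-3.71270907e-02  4.81984513e-03  9.99298928e-01 -1.50836579e+03]
 [ 0.00000000e+00  0.00000000e+00  0.00000000e+00  1.00000000e+00]] ['color', 'intrinsics', 'extrinsics']
```

View pics/top0.png

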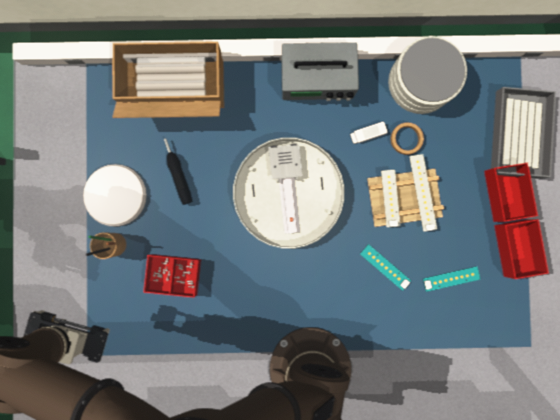

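View pics/scene0.png

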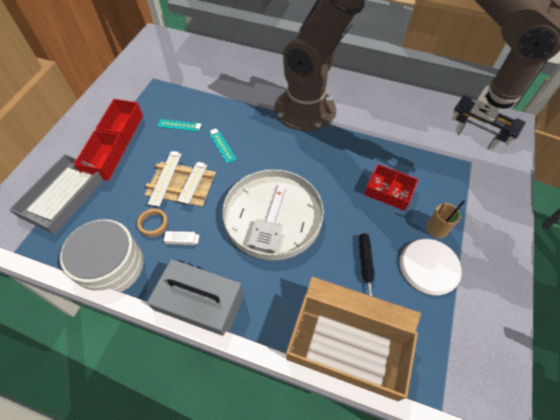

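The top view shows the candidates for the bar:
- (390,198): short white bar on the rest, which matches the description.
- (424,193): the longer white bar.
- (385,267) and (452,278): turquoise look-alikes.
- White strips in boxes at (175,75) and (525,130).

The pan is at (289,192), with its box up (+x). I'll check my choice with one close crop.

Run:
```python
import cv2,numpy as np
a=cv2.imread("pics/top0.png")
x=cv2.resize(a[145:240,360:450],None,fx=6,fy=6,interpolation=cv2.INTER_CUBIC)[:570,:400+140]
y=cv2.resize(a[130:250,230:350],None,fx=3,fy=3,interpolation=cv2.INTER_CUBIC)
y=a[130:250,230:350]; 
cv2.imwrite("pics/c1.png",x)
cv2.imwrite("pics/c2.png",cv2.resize(y,(590,590),interpolation=cv2.INTER_CUBIC))
```

```text
(no output)
```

View pics/c1.png

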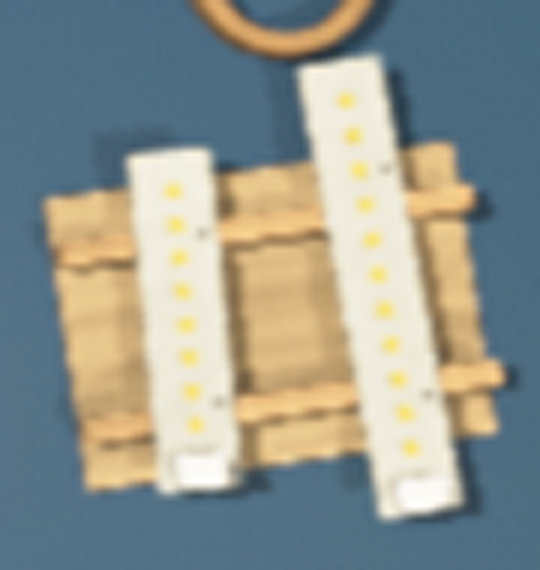

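View pics/c2.png

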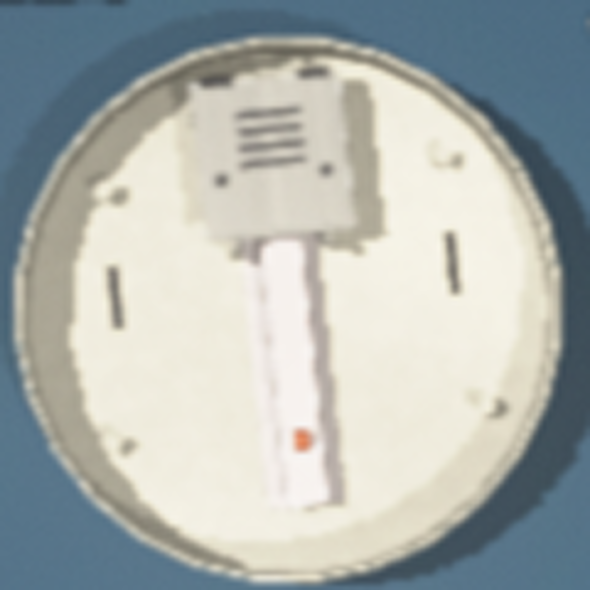

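The chosen bar is in crop 1 at (185,320): 8 LEDs, no turquoise, connector towards the robot at (205,470), nose away from it. The rib crosses the bar about 32 mm from the tail. Crop 2 shows the box at the top of the pan and the copper nub at (302,440). Next I'll measure both from the top view.

```bash
cat > h.py <<'E'
import numpy as np,cv2
from rig import capture
def ray(c,uv,z):
    """pixels -> world points on the plane at height z"""
    K,E=c["intrinsics"],np.array(c["extrinsics"]); R,t=E[:3,:3],E[:3,3]
    uv=np.atleast_2d(uv).astype(float); o=-R.T@t
    d=np.c_[uv,np.ones(len(uv))]@np.linalg.inv(K).T*[1,-1,-1]@R
    return o+d*((z-o[2])/d[:,2])[:,None]
def proj(c,P):
    E=np.array(c["extrinsics"]); p=(np.atleast_2d(P)@E[:3,:3].T+E[:3,3])*[1,-1,-1]@c["intrinsics"].T
    return p[:,:2]/p[:,2:]
def blob(m,near):
    cs,_=cv2.findContours(m.astype(np.uint8),cv2.RETR_EXTERNAL,cv2.CHAIN_APPROX_NONE)
    cs=[k for k in cs if cv2.contourArea(k)>20 and cv2.pointPolygonTest(k,near,True)>-3]
    return max(cs,key=cv2.contourArea)
E
python3 - <<'E'
from h import *
c=capture("top"); im=c["color"]; hsv=cv2.cvtColor(im,cv2.COLOR_RGB2HSV)
# yellow LEDs
m=(hsv[...,0]>18)&(hsv[...,0]<32)&(hsv[...,1]>75)&(hsv[...,2]>190)
print("bar px",im[198,385],im[198,390],im[192,424], im[200,378])
w=cv2.inRange(hsv,(0,0,200),(180,60,255)) ; w[:,:365]=0
w=cv2.morphologyEx(w,cv2.MORPH_CLOSE,np.ones((3,3)))
for near in((390,198),(424,193)):
    k=blob(w,near); P=ray(c,k[:,0],30)[:,:2]
    print("bar rect",cv2.minAreaRect(P.astype(np.float32)))
# pan rim
pm=cv2.inRange(hsv,(0,0,120),(180,70,255)); pm[:,:225]=0; pm[:,355:]=0; pm[:130]=0
k=blob(pm,(270,200)); P=ray(c,cv2.convexHull(k)[:,0],52)[:,:2].astype(np.float32)
print("pan",cv2.fitEllipse(P),cv2.minEnclosingCircle(P))
sub=hsv[145:242,240:340]
n=((hsv[...,0]<15)&(hsv[...,1]>90)); n[:200]=0;n[235:]=0;n[:,:275]=0;n[:,305:]=0
v,u=np.nonzero(n); print("nub",ray(c,[[u.mean(),v.mean()]],36),len(u))
E
```

```text
bar px [237 233 215] [245 228 149] [239 233 210] [228 195 139]
bar rect ((510.70452880859375, -248.46876525878906), (168.5511474609375, 41.83937072753906), 4.083000183105469)
bar rect ((525.7350463867188, -347.3032531738281), (227.90672302246094, 42.0430793762207), 9.060288429260254)
pan ((531.4085693359375, 60.30260467529297), (333.7375183105469, 334.7240295410156), 45.753482818603516) ((531.55615234375, 60.122013092041016), 167.71795654296875)
nub [[451.62247723  52.03752149  36.        ]] 9
```

Call:
move_arm(targets=[[[91, 0.55, -1, 0.1, 0.5], [91, 0.55, -1, 0.1, 0.5], [91, 0.55, -1, 0.1, 0.5], [91, 0.55, -1, 0.1, 0.5], [91, 0.55, -1, 0.1, 0.5], [91, 0.55, -1, 0.1, 0.5], [91, 0.55, -1, 0.1, 0.5], [91, 0.55, -1, 0.1, 0.5], [91, 0.55, -1, 0.1, 0.5], [91, 0.55, -1, 0.1, 0.3], [91, 0.55, -1, 0.1, 0], [91, 0.55, -1, 0.1, 0]]])

```text
t: 1.15
position: [342.8, 297.8, 264.8]
tcp_rot: [0.151, -3.138, -0.0]
wrist_force: [0.7, 0.3, 0.2]
width: 0.991
gripper_force: 0.0
```

Call:
move_arm(targets=[[[91, 0.55, -1, 0.1, 0], [91, 0.55, -1, 0.1, 0], [91, 0.55, -1, 0.1, 0], [91, 0.55, -1, 0.1, 0], [91, 0.55, -1, 0.1, 0], [91, 0.55, -1, 0.1, 0], [91, 0.55, -1, 0.1, 0], [91, 0.55, -1, 0.1, 0], [91, 0.55, -1, 0.1, 0], [91, 0.55, -1, 0.1, 0], [91, 0, 0, 0, 0], [91, 0, 0, 0, 0]]])

```text
t: 2.15
position: [480.2, 47.8, 289.7]
tcp_rot: [0.145, -3.138, 0.0]
wrist_force: [0.1, -0.1, -0.4]
width: 0.991
gripper_force: 0.0
```

```bash
cat > st.py <<'E'
from rig import telemetry
import numpy as np
from scipy.spatial.transform import Rotation as R
o=telemetry.observe(); y=R.from_rotvec(o["tcp_rot"]).as_matrix()[:,1]
a=np.arctan2(y[1],y[0])-np.pi/2; a=(a+np.pi/2)%np.pi-np.pi/2
print("t",round(o["t"],2),"p",o["position"].round(1),"yaw",round(a,4),"F",np.round(o["wrist_force"],1),"w",round(o["width"]*91.8,1),"g",round(o["gripper_force"],1),"j",o["joint_pos"].round(2))
E
python3 st.py
python3 - <<'E'
from h import *
c=capture("wrist"); cv2.imwrite("pics/w1.png",c["color"][:,:,::-1])
np.savez("w1.npz",**c)
E
```

```text
t 2.15 p [480.2  47.8 289.7] yaw 0.0926 F [ 0.1 -0.1 -0.4] w 91.0 g 0.0 j [-0.51  0.15  0.35  1.85 -0.06  1.16  1.52]
```

View pics/w1.png

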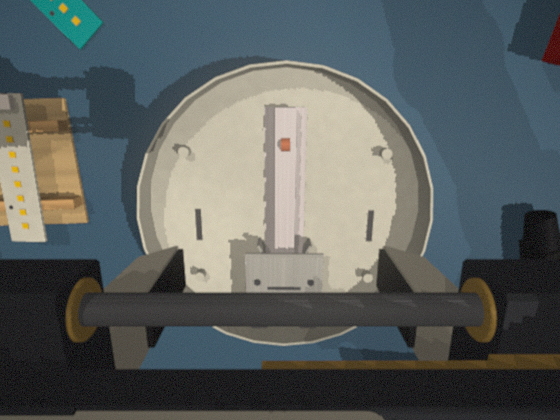

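The wrist view shows the nub at (285,145), the rail top between columns 275 and 298, and the lip at row 253. Small flared tabs stand at (262,245) and (310,245), just in front of the lip. Next I'll refine the rail line from this picture.

Run:
```python
from h import *
c=dict(np.load("w1.npz")); im=c["color"]; hsv=cv2.cvtColor(im,cv2.COLOR_RGB2HSV); g=im.astype(int)
for r in(120,180,230): print(r,[tuple(map(int,x)) for x in im[r,262:310:3]])
print([tuple(map(int,x)) for x in im[244:262:2,286]])
n=(hsv[...,0]<18)&(hsv[...,1]>110); n[:130]=0;n[160:]=0;n[:,:270]=0;n[:,300:]=0
v,u=np.nonzero(n); print("nub",ray(c,[[u.mean(),v.mean()]],36).round(1),len(u))
# rail edges by strongest gradient
gr=cv2.GaussianBlur(im,(3,3),0)[...,1].astype(float)
pink=(g[...,0]-g[...,2])
L=[];Rr=[]
for r in list(range(112,136))+list(range(156,240)):
    d=np.diff(gr[r]); a=266+np.argmax(d[266:285]); b=290+np.argmax(abs(d[290:302]))
    L.append((a+.5,r));Rr.append((b+.5,r))
for E_ in(L,Rr):
    P=ray(c,np.array(E_),32)[:,:2].astype(np.float32); f=cv2.fitLine(P,cv2.DIST_HUBER,0,.01,.01).ravel(); s=np.sign(f[0])
    print("edge yaw",np.arctan2(f[1]*s,f[0]*s),"y at x=451.6,530:",[float(f[3]+(x-f[2])*f[1]/f[0]) for x in(451.6,530)])
# rim upper half
pm=cv2.inRange(hsv,(10,0,150),(60,90,255)); k=blob(pm,(230,200)); k=k[:,0]; k=k[k[:,1]<240]
h=cv2.convexHull(k)[:,0]; P=ray(c,h,52)[:,:2]
A=np.c_[2*P,np.ones(len(P))]; s=np.linalg.lstsq(A,(P**2).sum(1),rcond=None)[0]; print("rim",s[:2],np.sqrt(s[2]+s[0]**2+s[1]**2))
print("lip mid",ray(c,[[285,253]],42).round(1),"rail start",ray(c,[[286,107]],32).round(1),"tabs",ray(c,[[262,245],[310,245]],41).round(1))
# bar in view: none
```

```text
120 [(205, 195, 174), (147, 135, 129), (149, 141, 133), (151, 143, 136), (153, 144, 137), (213, 199, 190), (209, 196, 189), (215, 203, 193), (214, 201, 191), (214, 200, 192), (216, 204, 194), (216, 201, 195), (193, 181, 172), (206, 195, 185), (209, 198, 189), (201, 190, 173)]
180 [(200, 191, 168), (202, 191, 182), (143, 135, 128), (147, 137, 131), (153, 142, 135), (211, 199, 189), (213, 197, 190), (212, 200, 190), (213, 201, 191), (216, 202, 192), (212, 198, 190), (193, 179, 172), (188, 179, 170), (209, 196, 187), (211, 196, 186), (204, 191, 171)]
230 [(206, 198, 175), (164, 155, 143), (139, 128, 124), (142, 133, 128), (161, 154, 146), (211, 197, 190), (211, 197, 187), (209, 197, 186), (211, 194, 189), (208, 199, 187), (211, 198, 189), (184, 177, 167), (190, 179, 170), (214, 202, 195), (200, 189, 170), (205, 197, 173)]
[(208, 196, 186), (213, 199, 189), (176, 166, 158), (144, 135, 127), (136, 129, 121), (150, 142, 133), (172, 167, 155), (172, 165, 153), (171, 165, 153)]
nub [[451.2  48.4  36. ]] 91
edge yaw 0.088480696 y at x=451.6,530: [37.06634521484375, 44.021392822265625]
edge yaw 0.09360712 y at x=451.6,530: [60.477787017822266, 67.83809661865234]
rim [511.8071635  43.002286 ] 135.99737417038102
lip mid [[577.1  60.8  42. ]] rail start [[412.2  46.   32. ]] tabs [[570.   33.   41. ]
 [564.7  89.   41. ]]
```

Call:
move_arm(targets=[[[91, 0, -1, 0, -0.1], [91, 0, -1, 0, -0.1], [91, 0, -1, 0, -0.1], [91, 0, -1, 0, 0], [91, 0, -1, 0, 0], [91, 0, -1, 0, 0], [91, 0, -1, 0, 0], [91, 0, -1, 0, 0], [91, 0, -1, 0, 0], [91, 0, -1, 0, 0], [91, 0, -1, 0, 0], [91, 0, -1, 0, 0]]])

```text
t: 3.2
position: [480.2, -249.9, 289.5]
tcp_rot: [0.118, -3.139, -0.002]
wrist_force: [0.5, 0.1, -0.2]
width: 0.986
gripper_force: 0.0
```

Call:
move_arm(targets=[[[91, 0, 0, 0, 0], [91, 0, 0, 0, 0]]])

```text
t: 3.37
position: [479.8, -250.4, 289.4]
tcp_rot: [0.112, -3.139, -0.001]
wrist_force: [0.8, 1.3, 0.3]
width: 0.991
gripper_force: 0.0
```

```bash
python3 st.py
python3 - <<'E'
from h import *
c=capture("wrist"); im=c["color"]; cv2.imwrite("pics/w2.png",im[:,:,::-1]); np.savez("w2.npz",**c)
print(proj(c,[[510.7,-248.5,30],[480.8,-250.6,30]]))
hsv=cv2.cvtColor(im,cv2.COLOR_RGB2HSV)
m=(hsv[...,0]>17)&(hsv[...,0]<32)&(hsv[...,1]>130)&(hsv[...,2]>170)
n,_,s,ce=cv2.connectedComponentsWithStats(m.astype(np.uint8))
for i in range(1,n):
    if 8<s[i,4]<150: print(ce[i].round(1),s[i,4],ray(c,ce[i],31)[0,:2].round(1))
E
```

```text
t 3.37 p [ 479.8 -250.4  289.4] yaw 0.0713 F [0.8 1.3 0.3] w 91.0 g 0.0 j [-0.05  0.27  0.55  1.73 -0.15  1.19  2.19]
[[281.32004981 195.69505459]
 [281.37967503 170.07903964]]
[304.7   0.7] 11 [ 308.1 -239.7]
[315.6  10.4] 40 [ 316. -228.]
[326.5  22.8] 42 [ 326.5 -215.9]
[336.8  35.3] 42 [ 337.3 -204.2]
[347.1  47.5] 37 [ 348.  -192.2]
[180.3 129.5] 33 [ 443.7 -364.4]
[182.9 145.6] 31 [ 461.1 -361.5]
[278.  149.5] 30 [ 457.8 -256. ]
[185.5 161.5] 34 [ 478.6 -358.7]
[278.  164.5] 30 [ 474.5 -254.9]
[187.7 177. ] 29 [ 496.2 -356.3]
[278. 179.] 25 [ 491.1 -253.7]
[190.2 192.4] 30 [ 514.  -353.3]
[278.1 193.3] 28 [ 507.9 -252.4]
[192.8 207. ] 27 [ 531.3 -350.3]
[277.9 207.5] 28 [ 524.9 -251.5]
[195.  221.8] 27 [ 549.3 -347.6]
[278. 221.] 25 [ 541.4 -250.2]
[277.9 234.9] 24 [ 558.8 -249.1]
[197.2 236. ] 25 [ 567.  -344.9]
[278.1 247.9] 24 [ 575.4 -247.7]
[199.5 249.9] 26 [ 584.7 -342. ]
[201.5 263. ] 24 [ 601.8 -339.4]
[203.9 276.1] 24 [ 619.3 -336.3]
```

View pics/w2.png

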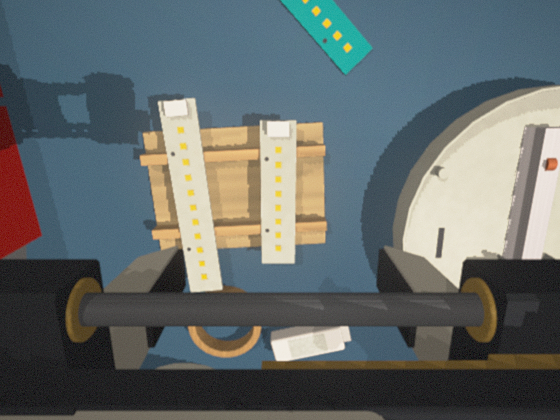

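The wrist view shows the short bar at column 278, rows 121 to 263, with its connector towards the robot at (277,129). The near rib is at row 153, about bar x = -48. I'll grip at bar x ≈ -25, clear of that rib.

Call:
move_arm(targets=[[[70, 0.12, -0.03, -1, 0], [70, 0.12, -0.03, -1, 0], [70, 0, 0, -1, 0], [70, 0, 0, -1, 0], [70, 0, 0, -1, 0], [70, 0, 0, -1, 0], [70, 0, 0, -1, 0], [70, 0, 0, -1, 0], [70, 0, 0, -0.8, 0], [70, 0, 0, -0.6, 0], [70, 0, 0, -0.5, 0], [70, 0, 0, 0, 0]]])

```text
t: 4.42
position: [485.2, -249.0, 40.0]
tcp_rot: [0.118, -3.136, -0.005]
wrist_force: [-0.2, 0.1, 0.9]
width: 0.764
gripper_force: 0.0
```

```bash
python3 st.py
python3 - <<'E'
from h import *
c=capture("wrist"); cv2.imwrite("pics/w3.png",c["color"][:,:,::-1])
E
```

```text
t 4.42 p [ 485.2 -249.    40. ] yaw 0.075 F [-0.2  0.1  0.9] w 70.1 g 0.0 j [ 0.09  0.58  0.41  1.98 -0.37  0.66  2.38]
```

View pics/w3.png

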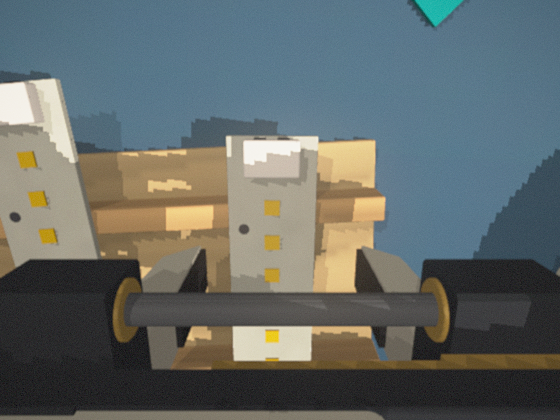

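The bar is centred at column 272.5 and the fingers at 281.5, so the tool must shift about 4 mm towards -y. The pads clear the rib at row 205.

Call:
move_arm(targets=[[[70, 0, -0.16, 0, 0], [70, 0, 0, -0.3, 0], [70, 0, 0, -0.26, 0], [70, 0, 0, 0, 0], [30, 0, 0, 0, 0], [30, 0, 0, 0, 0], [30, 0, 0, 0, 0], [30, 0, 0, 0, 0], [30, 0, 0, 0, 0], [30, 0, 0, 0, 0], [30, 0, 0, 0, 0], [30, 0, 0, 0, 0]]], grip_force=45)

```text
t: 5.47
position: [486.0, -256.1, 28.4]
tcp_rot: [-0.113, 3.139, 0.0]
wrist_force: [-0.2, -0.2, 2.2]
width: 0.42
gripper_force: 45.0
```

```bash
python3 st.py
```

```text
t 5.47 p [ 486.  -256.1   28.4] yaw 0.0721 F [-0.2 -0.2  2.2] w 38.5 g 45.0 j [ 0.11  0.6   0.4   1.98 -0.38  0.63  2.39]
```

Gripped (38.5 mm, 45 N). I'll lift and carry the bar over the pan.

Call:
move_arm(targets=[[[30, 0, 0, 0.5, 0], [30, 0, 0, 1, 0], [30, 0, 0, 1, 0], [30, 0, 0, 0.8, 0], [30, -0.2, 1, 0, 0], [30, -0.2, 1, 0, 0], [30, -0.2, 1, 0, 0], [30, -0.2, 1, 0, 0], [30, -0.2, 1, 0, 0], [30, -0.2, 1, 0, 0.1], [30, -0.2, 1, 0, 0.1], [30, 0, 1, 0, 0]]])

```text
t: 6.47
position: [449.6, -55.2, 110.6]
tcp_rot: [0.138, -3.138, -0.0]
wrist_force: [0.8, -0.2, -0.7]
width: 0.42
gripper_force: 45.0
```

Call:
move_arm(targets=[[[30, 0, 1, 0, 0], [30, 0, 1, 0, 0], [30, 0, 1, 0, 0], [30, 0, 0.9, 0, 0], [30, 0, 0.2, 0, 0], [30, 0, 0, 0, 0], [30, 0, 0, 0, 0]]])

```text
t: 7.05
position: [450.9, 45.8, 110.7]
tcp_rot: [0.139, -3.138, 0.001]
wrist_force: [-0.8, 0.1, -1.4]
width: 0.42
gripper_force: 45.0
```

```bash
python3 st.py
python3 - <<'E'
from h import *
c=capture("wrist"); cv2.imwrite("pics/w4.png",c["color"][:,:,::-1]);np.savez("w4.npz",**c)
E
```

```text
t 7.05 p [450.9  45.8 110.7] yaw 0.0885 F [-0.8  0.1 -1.4] w 38.5 g 45.0 j [-0.59  0.34  0.46  2.15 -0.23  0.7   1.69]
```

View pics/w4.png

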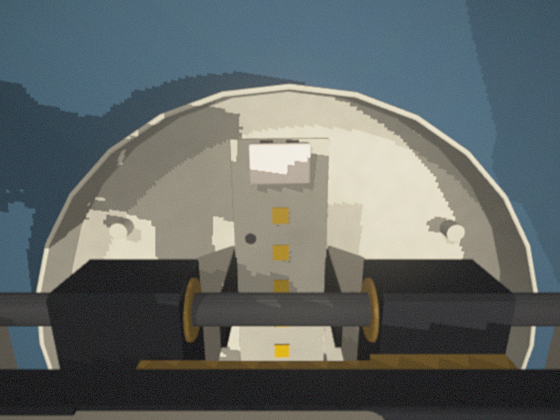

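The bar is at column 280.5 and hides the rail. I'll lower it to just above the rail, short of the tabs, and compare bar and rail in the fixed cameras.

Call:
move_arm(targets=[[[30, 0, 0, -0.7, 0], [30, 0, 0, -0.7, 0], [30, 0, 0, -0.6, 0], [30, 0, 0, -0.4, 0], [30, 0, 0, 0, 0], [30, 0, 0, 0, 0]]])

```text
t: 7.6
position: [450.7, 45.3, 50.7]
tcp_rot: [0.136, -3.138, 0.001]
wrist_force: [-0.2, 0.1, -0.9]
width: 0.422
gripper_force: 45.0
```

```bash
python3 st.py
python3 - <<'E'
from h import *
o=[]
for n,a in (("top",(140,245,245,335)),("scene",(185,255,225,325))):
    c=capture(n); np.savez(n+"5.npz",**c); im=c["color"]
    hsv=cv2.cvtColor(im,cv2.COLOR_RGB2HSV)
    m=(hsv[...,0]>17)&(hsv[...,0]<32)&(hsv[...,1]>70)&(hsv[...,2]>150)
    k=np.zeros_like(m);k[a[0]:a[1],a[2]:a[3]]=1;m&=k
    nn,_,s,ce=cv2.connectedComponentsWithStats(m.astype(np.uint8))
    for i in range(1,nn):
        if s[i,4]>2: print(n,ce[i].round(1),s[i,4],ray(c,ce[i],49)[0,:2].round(1))
    o.append(cv2.resize(im[a[0]:a[1],a[2]:a[3]],(400,460),interpolation=cv2.INTER_CUBIC))
cv2.imwrite("pics/s5.png",np.hstack(o)[:,:,::-1])
E
```

```text
t 7.6 p [450.7  45.3  50.7] yaw 0.0864 F [-0.2  0.1 -0.9] w 38.7 g 45.0 j [-0.52  0.45  0.39  2.2  -0.32  0.55  1.77]
top [289.  189.3] 7 [539.9  56.7]
top [289.5 194.7] 6 [523.9  55.5]
scene [278.5 186.5] 4 [436.9  44.6]
scene [275.  198.3] 7 [486.4  49.9]
scene [273.8 202.4] 5 [503.2  51.8]
scene [272.5 206.5] 4 [519.8  53.3]
scene [271.5 210.5] 4 [535.5  55.6]
```

View pics/s5.png

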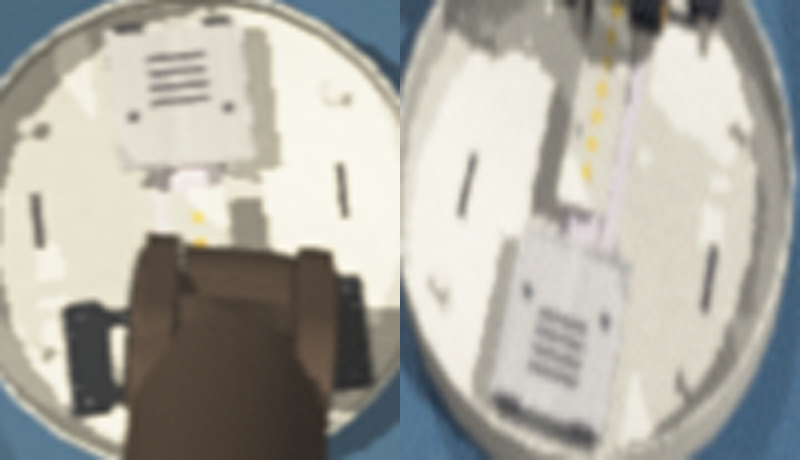

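The crops show the bar and its LEDs on the -y side of the lid's centre line (top crop: LEDs at column 198, lid centre near 182). I'll quantify the offset using the two lid screws, the nub and the LEDs within each camera.

Run:
```python
from h import *
def dark(g,p,r=2):
    x,y=p; w=g[y-r:y+r+1,x-r:x+r+1].astype(float); w=np.clip(np.median(w)-w-6,0,None); yy,xx=np.mgrid[y-r:y+r+1,x-r:x+r+1]
    return np.array([(w*xx).sum(),(w*yy).sum()])/w.sum()
for n,S,nub,L in (("top",[(275,166),(296,164)],None,[(289.,189.3),(289.5,194.7)]),("scene",[(257,229),(276,234)],None,[(275,198.3),(273.8,202.4),(272.5,206.5),(271.5,210.5)])):
    c=dict(np.load(n+"5.npz")); g=c["color"].min(2)
    s=np.array([dark(g,p) for p in S]); W=ray(c,s,45)[:,:2]; print(n,"screws",s.round(1),W.round(1),"mid",W.mean(0).round(1),"dist",np.linalg.norm(W[0]-W[1]).round(1),"yaw",np.arctan2(*(W[1]-W[0])[[0,1]])) 
    im=cv2.imread(f"pics/{n}0.png"); hsv=cv2.cvtColor(im,cv2.COLOR_BGR2HSV)
    m=((hsv[...,0]<12)&(hsv[...,1]>70)).astype(np.uint8); k=np.zeros_like(m)
    if n=="top": k[205:235,280:300]=1
    else: k[175:205,270:290]=1
    v,u=np.nonzero(m*k); w=hsv[v,u,1].astype(float)
    N=ray(c,[[np.average(u,weights=w),np.average(v,weights=w)]],36)[0,:2]; print(" nub",N.round(1),len(u))
    P=ray(c,L,47+4)[:,:2]; 
    for th in (.086,.091,.1):
        d=np.array([np.cos(th),np.sin(th)]); nn=np.array([-d[1],d[0]])
        print(th,"LED lateral vs nub",((P-N)@nn).round(1),"vs screws",((P-W.mean(0))@nn).round(1),"screws vs nub",((W.mean(0)-N)@d).round(1),((W.mean(0)-N)@nn).round(1), "LED along", ((P-N)@d).round(1))
```

```text
top screws [[274.6 166.2]
 [295.9 164. ]] [[610.1  98.3]
 [615.6  34.6]] mid [612.8  66.5] dist 64.0 yaw 3.056564201883595
 nub [451.5  52. ] 11
0.086 LED lateral vs nub [-2.9 -2.7] vs screws [-3.4 -3.3] screws vs nub 162.0 0.5 LED along [88.3 72.2]
0.091 LED lateral vs nub [-3.4 -3.1] vs screws [-3.1 -2.8] screws vs nub 162.0 -0.3 LED along [88.3 72.1]
0.1 LED lateral vs nub [-4.2 -3.7] vs screws [-2.4 -2. ] screws vs nub 162.0 -1.8 LED along [88.3 72.1]
scene screws [[256.4 228.8]
 [275.8 233.5]] [[614.4  33.3]
 [609.3  97.5]] mid [611.9  65.4] dist 64.4 yaw -0.07964526479683504
 nub [452.2  51.7] 7
0.086 LED lateral vs nub [-4.4 -4.  -3.9 -3. ] vs screws [-4.3 -3.8 -3.8 -2.8] screws vs nub 160.3 -0.1 LED along [35.3 52.1 68.7 84.6]
0.091 LED lateral vs nub [-4.6 -4.2 -4.2 -3.4] vs screws [-3.6 -3.3 -3.3 -2.4] screws vs nub 160.3 -0.9 LED along [35.2 52.  68.7 84.5]
0.1 LED lateral vs nub [-4.9 -4.7 -4.9 -4.1] vs screws [-2.5 -2.3 -2.5 -1.8] screws vs nub 160.2 -2.4 LED along [35.2 52.  68.7 84.5]
```

Both fixed cameras agree: the bar must shift about 3.5 mm towards +y. The yaw is fine, and about 43 mm of travel remains to home. I'll shift, then lower onto the nub.

Call:
move_arm(targets=[[[30, -0.01, 0.14, 0, 0], [30, 0, 0, -0.2, 0], [30, 0, 0, -0.2, 0], [30, 0, 0, -0.15, 0], [30, 0, 0, 0, 0], [30, 0, 0, 0, 0], [30, 0, 0, 0, 0]]])

```text
t: 8.28
position: [450.8, 49.9, 37.0]
tcp_rot: [-0.139, 3.139, 0.0]
wrist_force: [0.2, 0.9, 1.4]
width: 0.423
gripper_force: 45.0
```

```bash
python3 st.py
cat > led.py <<'E'
from h import *
for n,a in (("top",(140,245,245,335)),("scene",(185,235,225,325))):
    c=capture(n); im=c["color"]; hsv=cv2.cvtColor(im,cv2.COLOR_RGB2HSV)
    m=(hsv[...,0]>17)&(hsv[...,0]<32)&(hsv[...,1]>70)&(hsv[...,2]>150)
    k=np.zeros_like(m);k[a[0]:a[1],a[2]:a[3]]=1
    nn,_,s,ce=cv2.connectedComponentsWithStats((m&k).astype(np.uint8))
    d=np.array([np.cos(.089),np.sin(.089)]); N=np.array([451.8,51.9])
    for i in range(1,nn):
        if s[i,4]>2:
            q=ray(c,ce[i],39)[0,:2]-N; print(n,s[i,4],"pan x %.1f y %.1f"%(q@d-80,q@[-d[1],d[0]]))
E
python3 led.py
```

```text
t 8.28 p [450.8  49.9  37. ] yaw 0.0882 F [0.2 0.9 1.4] w 38.9 g 45.0 j [-0.51  0.47  0.37  2.21 -0.34  0.52  1.78]
top 5 pan x 8.6 y 2.1
top 7 pan x -8.6 y 1.6
scene 3 pan x -110.7 y -1.0
scene 3 pan x -93.5 y -0.1
scene 5 pan x -44.1 y -0.5
scene 6 pan x -26.9 y 0.5
scene 7 pan x -9.8 y 0.1
scene 4 pan x 8.2 y 0.8
```

The bar is within about 1 mm of the rail line and the nub is pressing lightly. I'll slide it in.

Call:
move_arm(targets=[[[30, 0.2, 0.017, 0, 0], [30, 0.2, 0.017, 0, 0], [30, 0.2, 0.017, 0, 0], [30, 0.2, 0.017, 0, 0], [30, 0.2, 0.017, 0, 0], [30, 0.2, 0.017, 0, 0], [30, 0, 0, 0, 0], [30, 0, 0, 0, 0]]])

```text
t: 9.05
position: [481.8, 52.4, 37.1]
tcp_rot: [-0.138, 3.137, -0.0]
wrist_force: [0.4, 0.0, 1.0]
width: 0.422
gripper_force: 45.0
```

```bash
python3 st.py; python3 led.py
```

```text
t 9.05 p [481.8  52.4  37.1] yaw 0.088 F [0.4 0.  1. ] w 38.7 g 45.0 j [-0.5   0.51  0.37  2.14 -0.34  0.55  1.78]
top 7 pan x 40.5 y 1.5
scene 4 pan x -29.0 y -0.6
scene 5 pan x -12.1 y -0.2
scene 4 pan x 4.4 y -0.2
scene 5 pan x 20.8 y -0.2
```

Call:
move_arm(targets=[[[30, 0.1, 0.009, 0, 0], [30, 0.1, 0.009, 0, 0], [30, 0.1, 0.009, 0, 0], [30, 0.08, 0.007, 0, 0], [30, 0.04, 0.004, 0, 0], [30, 0, 0, 0, 0]]])

```text
t: 9.65
position: [491.5, 53.4, 37.0]
tcp_rot: [-0.138, 3.138, 0.0]
wrist_force: [0.0, -0.6, 1.7]
width: 0.421
gripper_force: 45.0
```

Call:
move_arm(targets=[[[30, 0.06, 0.005, 0, 0], [30, 0.06, 0.005, 0, 0], [30, 0, 0, 0, 0], [30, 0, 0, 0, 0]]])

```text
t: 9.98
position: [491.9, 53.4, 36.4]
tcp_rot: [0.138, -3.134, -0.0]
wrist_force: [-6.1, -0.5, 2.0]
width: 0.423
gripper_force: 45.0
```

```bash
python3 st.py; python3 led.py
```

```text
t 9.98 p [491.9  53.4  36.4] yaw 0.088 F [-6.1 -0.5  2. ] w 38.8 g 45.0 j [-0.49  0.52  0.37  2.11 -0.34  0.57  1.79]
scene 5 pan x -1.6 y -0.2
scene 5 pan x 15.8 y 0.5
scene 4 pan x 32.0 y 0.5
```

Contact with the wall at 6 N, at the predicted travel. Now I'll press down.

Call:
move_arm(targets=[[[30, 0, 0, -0.06, 0], [30, 0, 0, -0.06, 0], [30, 0, 0, -0.06, 0], [30, 0, 0, 0, 0], [30, 0, 0, 0, 0]]], grip_force=55)

```text
t: 10.5
position: [492.0, 53.4, 34.0]
tcp_rot: [0.137, -3.135, -0.003]
wrist_force: [-16.1, -1.7, 40.6]
width: 0.416
gripper_force: 55.0
```

Call:
move_arm(targets=[[[30, 0, 0, -0.06, 0], [30, 0, 0, 0, 0], [30, 0, 0, 0, 0]]])

```text
t: 10.75
position: [492.2, 53.4, 33.2]
tcp_rot: [0.137, -3.136, -0.003]
wrist_force: [-19.2, -1.6, 52.6]
width: 0.42
gripper_force: 55.0
```

```bash
python3 st.py; python3 led.py
```

```text
t 10.75 p [492.2  53.4  33.2] yaw 0.0876 F [-19.2  -1.6  52.6] w 38.6 g 55.0 j [-0.49  0.53  0.37  2.11 -0.35  0.57  1.79]
scene 7 pan x -0.5 y 0.1
scene 4 pan x 16.4 y -0.4
scene 4 pan x 32.0 y 0.5
```

The bar is seated hard at 52 N. I'll relax to a moderate push and check the tail.

Call:
move_arm(targets=[[[30, -0.02, 0, 0.05, 0], [30, 0, 0, 0, 0], [30, 0, 0, 0, 0]]])

```text
t: 11.1
position: [492.2, 53.5, 33.4]
tcp_rot: [0.138, -3.136, -0.002]
wrist_force: [-12.2, -1.1, 30.8]
width: 0.42
gripper_force: 55.0
```

```bash
python3 st.py
python3 - <<'E'
from h import *
c=capture("wrist"); s=capture("scene")
a=cv2.resize(c["color"],(440,330)); b=cv2.resize(s["color"][165:265,220:330],(360,330),interpolation=cv2.INTER_CUBIC)
cv2.imwrite("pics/w6.png",np.hstack([a,b])[:,:,::-1])
E
```

```text
t 11.1 p [492.2  53.5  33.4] yaw 0.0879 F [-12.2  -1.1  30.8] w 38.6 g 55.0 j [-0.49  0.53  0.37  2.11 -0.35  0.57  1.79]
```

View pics/w6.png

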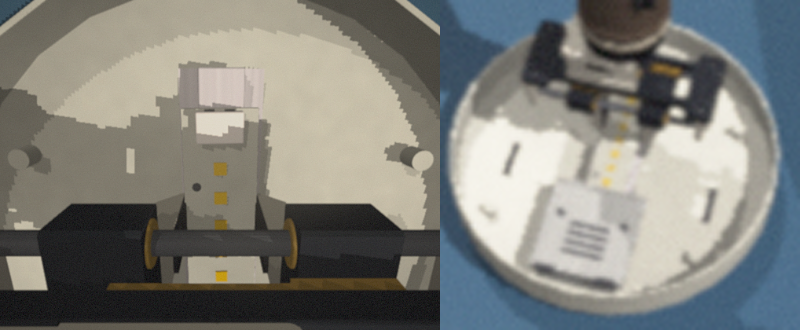

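The wrist view shows the bar (columns 183 to 258) centred over the rail (columns 180 to 262), with its tail flat. The scene view shows the lid down over the nose. The push is steady at about 31 N down and 12 N home, so I'm handing it in.

```bash
python3 -c "
from rig import arm
print(arm.job_done())"; python3 st.py
```

```text
the job is handed in; nothing more can be done
None
the job is handed in; nothing more can be done
```

I handed the job in with the short bar tucked under the lid, against the box, and held flat on the rail at about 31 N down. The contact travel and lid angle couldn't be read directly, and the hand-in returned no verdict.

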